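# Dispense a sleeve with the plunger, gauge it, sort and tally it

### The job

Press the blue plunger of the sleeve dispenser right down to its stop so that it pushes a sleeve out, and slide that sleeve down over the stepped gauge pin as far as it will go. If it goes all the way down to the gauge's base, stand it upright inside the green tray; if it stops on the step, stand it upright inside the red tray; let go of it, then press the plunger of that tray's tally counter right down to its stop and let it rise. Do not press the black plunger or the other tray's tally, do not press a tally before its sleeve stands in the tray, and leave everything else on the bench where it is.

Things in the scene. Friction and masses are not known exactly. Their poses are not given: they have to be found in the camera images.
- dispenser_blue: fixed white dispenser with the blue head; 190 x 70 mm; origin on the bench, +x to its back. A sleeve stands at the origin on the 6 mm floor, under a 45 mm high hood (x -20 to 100). In front (x -90 to -20) is an open apron, its floor 6 mm above the bench, with 4 mm high lips (36 mm between the side lips)
- blue_plunger (a joint): vertical spring plunger of the blue dispenser: 0 up, 0.022 m fully down at its stop (about 3 N to start, 10 N at the stop); each mm pushes the sleeve 2.5 mm forwards (-x of the dispenser); springs back up
- blue_head (a point): centre of the flat top of the blue plunger head, a blue disc 40 mm across and 10 mm thick on a 12 mm stem; 94 mm above the bench when up
- dispenser_black: fixed white dispenser with the black head; leave this one alone; 190 x 70 mm; origin on the bench, +x to its back. A sleeve stands at the origin on the 6 mm floor, under a 45 mm high hood (x -20 to 100). In front (x -90 to -20) is an open apron, its floor 6 mm above the bench, with 4 mm high lips (36 mm between the side lips)
- black_plunger (a joint): vertical spring plunger of the black dispenser: 0 up, 0.022 m fully down at its stop (about 3 N to start, 10 N at the stop); each mm pushes the sleeve 2.5 mm forwards (-x of the dispenser); springs back up
- black_head (a point): centre of the flat top of the black plunger head, a black disc 40 mm across and 10 mm thick on a 12 mm stem; 94 mm above the bench when up
- blue_exit (a point): the spot on the apron floor, 55 mm in front of the blue dispenser's origin and 6 mm above the bench, where the sleeve stands once the plunger has been fully pressed (a few mm further if pressed fast)
- sleeve_a: brass sleeve standing upright, 30 mm outside diameter, 30 mm tall, bore right through (13 or 19 mm: the two sleeves differ only in the bore); origin at the centre of its underside, z along its bore. One sleeve stands inside each dispenser; which is where changes from start to start
- sleeve_b: brass sleeve standing upright, 30 mm outside diameter, 30 mm tall, bore right through (13 or 19 mm: the two sleeves differ only in the bore); origin at the centre of its underside, z along its bore. One sleeve stands inside each dispenser; which is where changes from start to start
- gauge: fixed steel fit gauge; origin on the bench under its centre. Base 80 x 80 mm, 12 mm thick, with an upright stepped pin at its centre: 15 mm diameter from 12 to 32 mm above the bench, then a flat step, then 10 mm diameter up to 56 mm. The 19 mm bore goes down to the base (underside at 12 mm), the 13 mm bore stops on the step (underside at 32 mm)
- tray_green: fixed green square tray for sleeves that fit, 100 x 100 mm, walls 4 mm thick and 12 mm high, floor about 4 mm thick; origin on the bench under the tray's centre. Behind it (+x, 52 to 108 mm from the origin) stands its grey tally counter, 45 mm high
- green_tally (a joint): spring plunger of the green tray's tally counter: 0 up, 0.012 m fully down at its stop (2 N to start, 6 N at the stop); springs back up
- green_tally_top (a point): centre of the flat top of that plunger's head, a green disc 34 mm across, 10 mm thick, 80 mm behind the green tray's origin; 70 mm above the bench when up
- tray_red: fixed red square tray for sleeves that do not fit, 100 x 100 mm, walls 4 mm thick and 12 mm high, floor about 4 mm thick; origin on the bench under the tray's centre. Behind it (+x, 52 to 108 mm from the origin) stands its grey tally counter, 45 mm high
- red_tally (a joint): spring plunger of the red tray's tally counter: 0 up, 0.012 m fully down at its stop (2 N to start, 6 N at the stop); springs back up
- red_tally_top (a point): centre of the flat top of that plunger's head, a red disc 34 mm across, 10 mm thick, 80 mm behind the red tray's origin; 70 mm above the bench when up
- amber_jar: amber glass jar with a white cap, 48 mm across, 65 mm tall; origin at its underside; bystander
- tape_roll: yellow ring-shaped roll lying flat, 70 mm across, 20 mm high; origin at its underside; bystander
- screwdriver: screwdriver lying flat, 160 mm long; bystander
- cup: white cup, 60 mm across, 60 mm tall; origin at its underside; bystander
- spanner: steel spanner lying flat, 150 mm long; bystander
- white_bottle: white bottle with a blue cap, 56 mm across, 100 mm tall; origin at its underside; bystander
- tin: low aluminium tin, 60 mm across, 45 mm tall; origin at its underside; bystander
Mind the look-alikes: they are no part of the job. Of the things that look like the tray_green, the middle-sized one is meant.

How it is judged:
On the way, in this order (a step that is already met when the one before it is completed fails the run):
1. the blue plunger is pressed down to its stop (over 19 of 22 mm) (value of joint blue_plunger above 0.019 m), for 0.1 s.
2. the sleeve is down the gauge pin as far as it goes (19 mm bore: on the base; 13 mm bore: on the step), upright (((horizontal distance between sleeve_a and gauge below 0.004 m and z of sleeve_a in the frame of gauge between 0.009 and 0.015 m and angle between sleeve_a's own z axis and vertical below 0.12 rad) or (horizontal distance between sleeve_b and gauge below 0.004 m and z of sleeve_b in the frame of gauge between 0.029 and 0.0355 m and angle between sleeve_b's own z axis and vertical below 0.12 rad))), for 0.2 s.
3. the sleeve stands released in its tray: the 19 mm bore in the green, the 13 mm bore in the red (((x of sleeve_a in the frame of tray_green between -0.033 and 0.033 m and y of sleeve_a in the frame of tray_green between -0.033 and 0.033 m and z of sleeve_a in the frame of tray_green below 0.009 m and angle between sleeve_a's own z axis and vertical below 0.15 rad and contact force between sleeve_a and the fingers below 0.1 N and linear speed of sleeve_a below 0.02 m/s) or (x of sleeve_b in the frame of tray_red between -0.033 and 0.033 m and y of sleeve_b in the frame of tray_red between -0.033 and 0.033 m and z of sleeve_b in the frame of tray_red below 0.009 m and angle between sleeve_b's own z axis and vertical below 0.15 rad and contact force between sleeve_b and the fingers below 0.1 N and linear speed of sleeve_b below 0.02 m/s))), for 0.2 s.
4. that tray's tally plunger is pressed to its stop (over 9.5 of 12 mm) (((x of sleeve_a in the frame of tray_green between -0.033 and 0.033 m and y of sleeve_a in the frame of tray_green between -0.033 and 0.033 m and z of sleeve_a in the frame of tray_green below 0.009 m and angle between sleeve_a's own z axis and vertical below 0.15 rad and value of joint green_tally above 0.0095 m) or (x of sleeve_b in the frame of tray_red between -0.033 and 0.033 m and y of sleeve_b in the frame of tray_red between -0.033 and 0.033 m and z of sleeve_b in the frame of tray_red below 0.009 m and angle between sleeve_b's own z axis and vertical below 0.15 rad and value of joint red_tally above 0.0095 m))), for 0.1 s.
At the end, for the whole second after the job is handed in: The dispensed sleeve stands upright (within 0.15 rad), at rest on the tray floor inside the green tray if its bore is 19 mm, inside the red tray if it is 13 mm (centre within 33 mm of the tray's centre along both sides); the blue plunger and both tally plungers are up again (within 3 mm) (((x of sleeve_a in the frame of tray_green between -0.033 and 0.033 m and y of sleeve_a in the frame of tray_green between -0.033 and 0.033 m and z of sleeve_a in the frame of tray_green below 0.009 m and angle between sleeve_a's own z axis and vertical below 0.15 rad and linear speed of sleeve_a below 0.02 m/s) or (x of sleeve_b in the frame of tray_red between -0.033 and 0.033 m and y of sleeve_b in the frame of tray_red between -0.033 and 0.033 m and z of sleeve_b in the frame of tray_red below 0.009 m and angle between sleeve_b's own z axis and vertical below 0.15 rad and linear speed of sleeve_b below 0.02 m/s)) and value of joint each of blue_plunger, green_tally, red_tally below 0.003 m); the robot touches nothing.
It fails at once if the black plunger is pressed (over 5 mm) (value of joint black_plunger above 0.005 m).
It fails at once if a tally is pressed (over 4 mm) without its right sleeve in its tray ((value of joint green_tally above 0.004 m and not (x of sleeve_a in the frame of tray_green between -0.033 and 0.033 m and y of sleeve_a in the frame of tray_green between -0.033 and 0.033 m and z of sleeve_a in the frame of tray_green below 0.009 m and angle between sleeve_a's own z axis and vertical below 0.15 rad)) or (value of joint red_tally above 0.004 m and not (x of sleeve_b in the frame of tray_red between -0.033 and 0.033 m and y of sleeve_b in the frame of tray_red between -0.033 and 0.033 m and z of sleeve_b in the frame of tray_red below 0.009 m and angle between sleeve_b's own z axis and vertical below 0.15 rad))).
It fails at once if a bystander is moved by more than 30 mm (distance of any of amber_jar, tape_roll, screwdriver, cup, spanner, white_bottle, tin from where it was at the start of the episode above 0.03 m).
It also fails if it takes over 61 s, if anything falls off the work surface, if the arm or the gripper's body presses on something with over 40 N, if the wrist force passes 120 N, or if a joint passes its speed limit or range.

### The arm

A 6-joint arm with a two-finger parallel gripper is mounted at the origin on the work surface. World frame = base frame: x ahead of the robot, y to its left, z up, the work surface at z = 0. Lengths are in m, angles in rad, forces in N, time in s.
With the tool pointing down it reaches from about 0.3 to 0.775 m from the base axis. Payload 14.6 kg.
Tool frame: the origin (TCP) lies on the centre line of the jaws, within the pads' length; the fingertips stand 19 mm ahead of it and the grasp point (between the pads) is the TCP; y points along the fingers, x is the direction in which the jaws open and shut, and the axes are right-handed (so a half turn about y gives the same grasp; the last joint's range is limited). The gripper opens to 94 mm and grips with 3 to 60 N. Pads are 16 mm wide; open, the fingers measure 119 mm over their backs; the gripper's body (75 mm by 177 mm) begins 78 mm behind the grasp point.
Start: joints at [-1.192, 0.3, 1.521, -0, 1.321, -0.067], TCP at [0.237, -0.496, 0.224] pointing down, gripper open.
Joint ranges: [-3.03, 3.03], [-0.79, 2.21], [0.23, 2.52], [-1.04, 4.18], [0, 3.07], [-2.55, 2.55]. Speed limits (rad/s): [2.22, 2.22, 2.57, 3.14, 3.14, 3.14].

### API

Orientations are given as [roll, pitch, yaw] about the fixed x, y, z axes, in that order (R = Rz(yaw) Ry(pitch) Rx(roll)).
In Python, from station import ctrl, optics gives the robot as it stands.
- The arm moves only by the tool jog_arm, never from a script. Its argument "targets" is a list of rows, each a list of 3 entries, a list of its own where there are three numbers: the finger opening in cm, from 0 to 9.4, then the shift along the tool's x, y, z in cm, then the turn about the tool's y in rad. A call has 1 to 10 rows; each row is the pose to reach, as a shift and turn from the pose commanded when the call began, along the tool's axes at that moment; what a row does not reach only later rows make up. A row lasts 1/10 s, in which the tool goes at most 50 mm and 8.59 degrees, less where a joint would pass 70% of its speed; a pose out of reach is approached as far as the arm can. A call with a gripper value outside its range is refused whole. The fingers move at their own pace and stop on an object; "grip_force" is the grip in N (left out, the last holds). Time passes only in rows, so rows that repeat a pose let the fingers close. It gives the time, the measured TCP pose, the force and the opening at its end, in the units of the state.
- ctrl.get_obs(): the state, without advancing time (a new reading comes with each control period).
- optics.camera(name): name is "side" or "top" or "wrist"; returns a dict with "img" (480x640x3 uint8, red, green, blue), "range_z" (480x640 float32, m along the optical axis (not along the pixel's ray), 0 where there is no reading), "camera_matrix" (3x3 intrinsics, pixels), "world_to_cam" (4x4, takes a point from world to camera coordinates); the wrist camera has in their place "mount" (4x4, takes a point from camera to tool coordinates, whose origin is the TCP and whose axes are the tool frame's). Camera axes: x right, y up, looking along -z (the intrinsics and any distortion apply to the point x, -y, -z); pixel columns grow to the right and rows downward; lengths in m; the calibration is good to about 2 mm. A picture is of the moment at which its call begins: read the wrist's pose just before it.
- ctrl.hand_in(): hands the job in, once; it reports no verdict.
The state is a dict: "time_s": time; "qpos": joint angles; "joint_vel": joint speeds; "tau": joint torques, N m; "ee_pos": TCP position; "eef_rot": TCP orientation; "force": force on the tool from outside, world axes, zero at the start; "moment": the same for the moment, N m; "grip_width": finger opening in m.
Only numpy, scipy, OpenCV 4.12 (cv2) and the standard library are available. Lean on these libraries where they do the work, as an engineer would, in place of code of your own. Each camera call takes 0.05 s, during which the arm holds its last target. There are 200 camera calls.

## Working session

There is one attempt and no reset: what is moved stays moved. The work goes in short steps, Python scripts to look and compute and a tool call to move; the robot and the scene stay as the last step left them, time stands still between calls to the robot, and variables do not carry over. Pictures are saved under pics/ and viewed, about 8 in all and at most 12, crops included, and the job is handed in when it is done.

Besides the shell and the picture viewer there is one more tool, called as name(argument=value, ...) on one line, values as JSON. jog_arm: Moves the arm, as the interface text tells. Its arguments: {"type":"object","properties":{"targets":{"type":"array","items":{"type":"array"}},"grip_force":{"type":"number"}},"required":["targets"]}

```bash
mkdir -p pics; cat > h.py <<'E'
import sys; sys.path.insert(0,'.')
import numpy as np, cv2
from station import ctrl, optics
from scipy.spatial.transform import Rotation as R
def tool():
    o=ctrl.get_obs(); T=np.eye(4); T[:3,:3]=R.from_euler('xyz',o['eef_rot']).as_matrix(); T[:3,3]=o['ee_pos']; return T
def shot(n,f):
    T=tool(); c=optics.camera(n)
    c2w=T@c['mount'] if n=='wrist' else np.linalg.inv(c['world_to_cam'])
    np.savez('pics/'+f+'.npz',img=c['img'],z=c['range_z'],K=c['camera_matrix'],c2w=c2w)
    cv2.imwrite('pics/'+f+'.png',c['img'][:,:,::-1]); return c
def cloud(f):
    d=np.load('pics/'+f+'.npz'); K=d['K']; v,u=np.mgrid[:480,:640]; z=d['z']
    p=np.stack([(u-K[0,2])/K[0,0]*z,-(v-K[1,2])/K[1,1]*z,-z,np.ones_like(z)],-1)
    w=(p@d['c2w'].T)[...,:3]; w[z==0]=np.nan; return w,d['img']
def shift(xyz):  # world goal -> tool cm from current measured
    T=tool(); return np.round(100*T[:3,:3].T@(np.array(xyz)-T[:3,3]),2)
E
ls; python3 - <<'E'
from h import *
o=ctrl.get_obs(); print(o); print(tool())
for n in('top','side'):
    c=shot(n,n+'0'); print(n,c['camera_matrix'],{k:np.shape(v) for k,v in c.items()}, list(c))
E
```

```text
h.py
pics
{'time_s': 0.0, 'qpos': array([-1.19160024e+00,  3.00460301e-01,  1.52158927e+00, -1.45295270e-05,
        1.32069111e+00, -6.65651345e-02]), 'joint_vel': array([-1.24891215e-03,  1.07019227e-03, -5.72178793e-05, -1.79083295e-03,
        1.63489388e-03,  6.26623193e-04]), 'tau': array([-2.00773713e-03, -5.31815743e+01, -3.52735770e+01,  7.07548088e-02,
        2.44024774e-02, -9.68717723e-05]), 'ee_pos': array([ 0.23705114, -0.49602424,  0.22388877]), 'eef_rot': array([-1.57073401e+00,  1.14642378e-03, -1.12503147e+00]), 'force': array([-0.41535566,  1.29603689,  0.00933332]), 'moment': array([ 0.03951995, -0.02890586,  0.00941603]), 'grip_width': 0.09390292930898957}
[[ 4.31147840e-01 -4.38047983e-04  9.02281191e-01  2.37051142e-01]
 [-9.02280569e-01  1.06126560e-03  4.31148058e-01 -4.96024244e-01]
 [-1.14642353e-03 -9.99999341e-01  6.23201872e-05  2.23888774e-01]
 [ 0.00000000e+00  0.00000000e+00  0.00000000e+00  1.00000000e+00]]
top [[612.43018804   0.         304.44711772]
 [  0.         612.43018804 242.06816731]
 [  0.           0.           1.        ]] {'img': (480, 640, 3), 'range_z': (480, 640), 'camera_matrix': (3, 3), 'world_to_cam': (4, 4)} ['img', 'range_z', 'camera_matrix', 'world_to_cam']
side [[458.82495122   0.         315.86890198]
 [  0.         458.82495122 244.82024671]
 [  0.           0.           1.        ]] {'img': (480, 640, 3), 'range_z': (480, 640), 'camera_matrix': (3, 3), 'world_to_cam': (4, 4)} ['img', 'range_z', 'camera_matrix', 'world_to_cam']
```

View pics/top0.png

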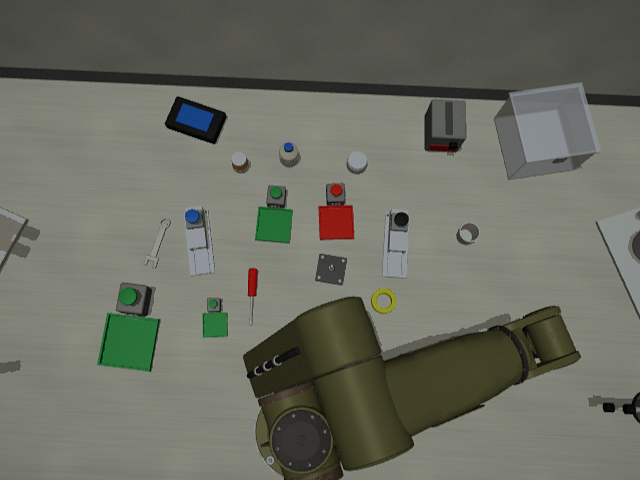

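The top view shows the blue dispenser head at (193,216), the black one at (401,219) and the gauge at (331,268). The red tray is at (336,222). There are three green trays: large (129,342), middle (274,225) and small (215,325). The middle one with the tally at (276,192) is the one meant. The blue bottle cap at (288,147) and the blue-screened box at (195,118) are not the blue head.

```bash
python3 - <<'E'
from h import *
w,img=cloud('top0'); hsv=cv2.cvtColor(img,cv2.COLOR_RGB2HSV); H,S,V=[hsv[...,i].astype(int) for i in range(3)]
v,u=np.mgrid[:480,:640]
def reg(name,m,box,zr):
    x0,y0,x1,y1=box; m=m&(u>=x0)&(u<=x1)&(v>=y0)&(v<=y1)&(w[...,2]>zr[0])&(w[...,2]<zr[1])
    p=w[m]; r=cv2.minAreaRect(p[:,:2].astype(np.float32)*1000)
    print(name,len(p),'mean',p.mean(0).round(4),'z',np.percentile(p[:,2],[5,50,95]).round(4),'rect',np.round(r[0],1),np.round(r[1],1),round(r[2],1))
T=np.ones_like(H,bool); G=(H>45)&(H<75)&(S>120); Rd=((H<8)|(H>172))&(S>120); B=(H>95)&(H<125)&(S>120)
reg('bluehead',B,(178,200,210,232),(.06,.12))
reg('bluebody',T,(170,195,225,285),(.005,.08))
reg('bluehood',T,(170,195,225,285),(.035,.06))
reg('blackhead',T,(385,205,415,232),(.08,.12))
reg('blackbody',T,(375,200,415,285),(.005,.08))
reg('greentray',G,(250,203,298,248),(-.01,.03))
reg('greentally',G,(262,180,290,203),(.055,.09))
reg('redtray',Rd,(312,203,360,245),(-.01,.03))
reg('redtally',Rd,(322,178,350,203),(.055,.09))
reg('gauge',T,(308,245,355,292),(.006,.03))
reg('pin',T,(318,255,345,282),(.045,.07))
reg('table',T,(300,100,340,130),(-.02,.02))
for a,b,s in((165,190,'bl'),(300,190,'ga')): pass
c=cv2.resize(img[180:290,160:420],None,fx=3,fy=3,interpolation=cv2.INTER_CUBIC); cv2.imwrite('pics/c0.png',c[:,:,::-1])
E
```

```text
bluehead 146 mean [0.5607 0.3308 0.094 ] z [0.0888 0.0941 0.1006] rect [559.2 329.6] [40.6 37.2] 25.7
bluebody 1683 mean [0.5087 0.3193 0.0226] z [0.0053 0.0102 0.0591] rect [515.1 326.1] [271.5 161.8] 4.5
bluehood 499 mean [0.5279 0.323  0.0471] z [0.0383 0.0465 0.0582] rect [541.5 326.9] [123.8  50.1] 11.9
blackhead 156 mean [ 0.5802 -0.2499  0.0941] z [0.0872 0.0939 0.1007] rect [ 580.3 -250.3] [37.7 37.5] 48.6
blackbody 1434 mean [ 0.5262 -0.2442  0.0251] z [0.0056 0.0119 0.0599] rect [ 535.6 -246.5] [255.9 117.4] 1.1
greentray 1138 mean [0.5711 0.1087 0.0059] z [-0.0021  0.0056  0.0147] rect [570. 108.] [ 99.8 104.7] 87.7
greentally 102 mean [0.6486 0.1046 0.07  ] z [0.0631 0.0696 0.0759] rect [648.6 104.5] [33.2 30.7] 17.5
redtray 1164 mean [ 0.5875 -0.0732  0.0058] z [-0.0022  0.0054  0.0153] rect [587.6 -73.9] [107.4 102.6] 4.4
redtally 101 mean [ 0.6637 -0.0664  0.0708] z [0.0639 0.0707 0.0773] rect [662.7 -65.8] [32.3 30.1] 82.8
gauge 826 mean [ 0.4462 -0.064   0.0122] z [0.0066 0.0119 0.0187] rect [448.4 -65.5] [137.6 135. ] 2.1
pin 12 mean [ 0.4444 -0.0633  0.0555] z [0.0495 0.0557 0.0605] rect [444.4 -63.3] [7.8 9.2] 55.2
table 1264 mean [ 9.23e-01 -1.27e-02  9.00e-04] z [-0.0064  0.0008  0.0081] rect [923.5 -13.1] [112.6 122.7] 2.8
```

View pics/c0.png

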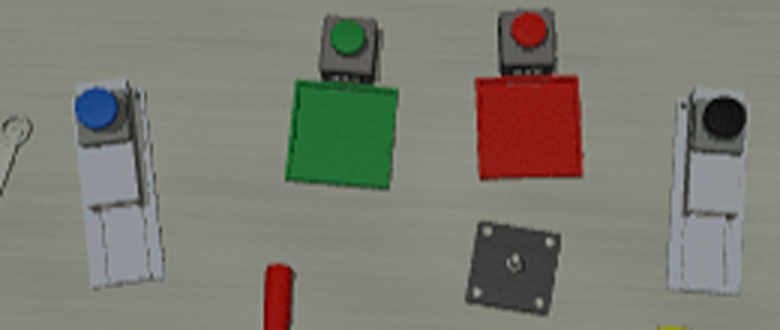

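The crop confirms the choice: blue head at (96,108), middle green tray and tally at (342,135) and (348,37), red pair at (528,128) and (528,28), gauge pin at (514,263). Heights match the description (94, 70 and 56 mm). I'll move to hover over the blue dispenser.

jog_arm(targets=[[0,[-62.7,0,59.1],0.36],[0,[-62.7,0,59.1],0.36],[0,[-62.7,0,59.1],0.36],[0,[-62.7,0,59.1],0.36],[0,[-62.7,0,59.1],0.36],[0,[-62.7,0,59.1],0.36],[0,[-62.7,0,59.1],0.36],[0,[-62.7,0,59.1],0.36],[0,[-62.7,0,59.1],0.36],[0,[-62.7,0,59.1],0.36]])

```text
time_s: 1.1
ee_pos: [0.3896, -0.0183, 0.2246]
eef_rot: [-1.57, -0.0, -1.485]
force: [1.0, -0.4, 0.3]
grip_width: 0.0174
```

```bash
python3 - <<'E'
from h import *
shot('wrist','w1'); print(shift([.5,.325,.224])); 
w,img=cloud('w1'); print(np.nanpercentile(w[...,2],[5,50,95]), w[240,320],w[40,320],w[440,320],w[240,40],w[240,600])
E
```

```text
[-32.62   0.11  13.93]
[-1.93561278e-03 -1.74213940e-04  3.25918396e-01] [ 0.36494837 -0.02181045 -0.00076281] [ 0.53413055 -0.00722552 -0.00061991] [ 0.15089514 -0.04026277 -0.00073231] [ 0.34307713  0.23487363 -0.00080679] [ 0.38704449 -0.27769044  0.0004458 ]
```

View pics/w1.png

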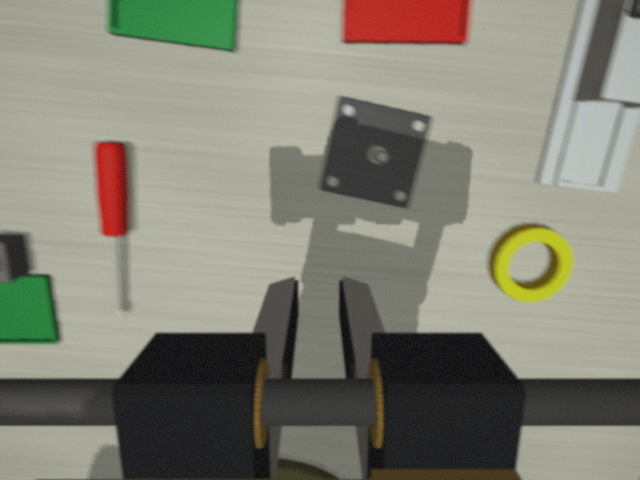

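The wrist view shows the gauge with its pin at about (377,155), and the red tray's front edge from (345,42) to (466,42). I'll carry on to the blue dispenser.

jog_arm(targets=[[0,[-32.6,0,13.9],0],[0,[-32.6,0,13.9],0],[0,[-32.6,0,13.9],0],[0,[-32.6,0,13.9],0],[0,[-32.6,0,13.9],0],[0,[-32.6,0,13.9],0],[0,[-32.6,0,13.9],0],[0,[-32.6,0,13.9],0],[0,[-32.6,0,13.9],0]])

```text
time_s: 2.05
ee_pos: [0.4999, 0.3169, 0.2233]
eef_rot: [-1.572, -0.001, -1.483]
force: [-0.1, -0.7, -0.5]
grip_width: 0.0007
```

```bash
python3 - <<'E'
from h import *
shot('wrist','w2'); print(tool()[:3]); 
w,img=cloud('w1'); v,u=np.mgrid[:480,:640]
def st(n,m,w):
    p=w[m]; r=cv2.minAreaRect(p[:,:2].astype(np.float32)*1000); print(n,len(p),p.mean(0).round(4),np.round(r[0],1),np.round(r[1],1),round(r[2],1))
near=np.hypot(w[...,0]-.4444,w[...,1]+.0633)
st('pin top',(w[...,2]>.048)&(w[...,2]<.065)&(near<.02),w)
st('step',(w[...,2]>.026)&(w[...,2]<.040)&(near<.02),w)
st('base',(w[...,2]>.007)&(w[...,2]<.02)&(near<.06),w)
w,img=cloud('w2'); hsv=cv2.cvtColor(img,cv2.COLOR_RGB2HSV); B=(hsv[...,0]>95)&(hsv[...,0]<125)&(hsv[...,1]>120)
st('head',B&(w[...,2]>.085)&(w[...,2]<.105),w)
near=np.hypot(w[...,0]-.5,w[...,1]-.325)
st('hood',(w[...,2]>.040)&(w[...,2]<.05)&(near<.1),w)
st('body',(w[...,2]>.004)&(w[...,2]<.05)&(near<.13)&(u>0),w)
E
```

```text
[[ 8.60693556e-02 -9.82892825e-04  9.96288663e-01  4.99928952e-01]
 [-9.96288942e-01 -7.27405299e-04  8.60686621e-02  3.15925923e-01]
 [ 6.40109382e-04 -9.99999252e-01 -1.04185256e-03  2.23856592e-01]]
pin top 140 [ 0.4468 -0.063   0.054 ] [446.8 -63.1] [8.9 9. ] 3.1
step 131 [ 0.4475 -0.0607  0.0315] [446.9 -62.2] [12.1 14.1] 80.8
base 8628 [ 0.4478 -0.0632  0.0113] [446.6 -63.7] [80.2 80.3] 82.8
head 2776 [0.563  0.3306 0.0931] [562.5 330.6] [38.  38.4] 4.8
hood 4952 [0.5267 0.3239 0.0442] [541.7 326.6] [117.3  48. ] 10.8
body 13841 [0.513  0.3432 0.0206] [499.6 369.9] [190.  170.9] 10.8
```

View pics/w2.png

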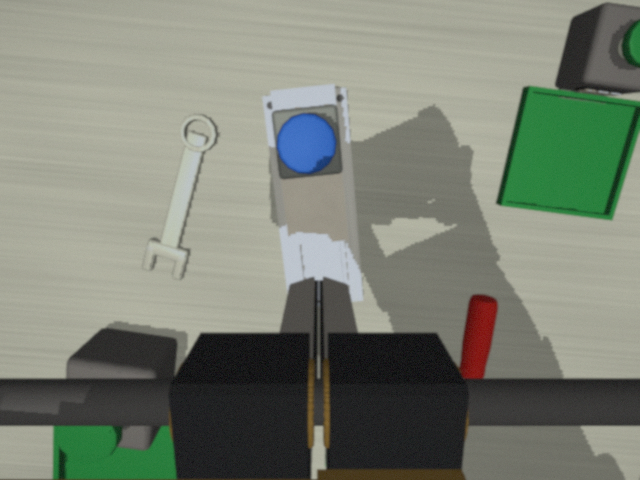

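The wrist view shows the blue head at (306,143), with the dispenser yawed about 10.8° and its apron under the fingers. Working from the hood, the exit is about (0.448, 0.309). I'll move above the head now.

jog_arm(targets=[[0,[-0.9,0,6.3],-0.1],[0,[-0.9,4,6.3],-0.1],[0,[-0.9,8,6.3],-0.1],[0,[-0.9,10.5,6.3],-0.1],[0,[-0.9,10.5,6.3],-0.1],[0,[-0.9,10.5,6.3],-0.1]])

```text
time_s: 2.7
ee_pos: [0.5626, 0.3299, 0.121]
eef_rot: [-1.57, 0.0, -1.386]
force: [0.0, -0.1, 0.1]
grip_width: 0.0004
```

```bash
python3 - <<'E'
from h import *
o=ctrl.get_obs(); print(o['ee_pos'],o['eef_rot'],o['force'],shift([.5622,.3306,.091]))
E
```

```text
[0.56257547 0.32988409 0.12097685] [-1.56984568e+00  2.32201243e-04 -1.38602881e+00] [ 0.04253616 -0.08649238  0.06962801] [-0.08  3.   -0.03]
```

jog_arm(targets=[[0,[0,0.7,0],0],[0,[0,1.0,0],0],[0,[0,1.3,0],0],[0,[0,1.6,0],0],[0,[0,1.9,0],0],[0,[0,2.2,0],0],[0,[0,2.5,0],0],[0,[0,2.8,0],0],[0,[0,3.0,0],0],[0,[0,3.0,0],0]])

```text
time_s: 3.7
ee_pos: [0.5629, 0.3308, 0.0912]
eef_rot: [-1.568, 0.0, -1.385]
force: [-0.3, -2.7, 12.4]
grip_width: 0.0003
```

12.4 N is slightly above the 10 N expected at the stop. I'll hold a little deeper, then rise and back off to look at the apron.

jog_arm(targets=[[0,[0,0.15,0],0],[0,[0,0.15,0],0],[0,[0,-2,0],0],[4,[0,-6,0],0],[6,[0,-9,-4],0],[6,[0,-9,-9],0],[6,[0,-9,-14],0],[6,[0,-9,-17],0],[6,[0,-9,-17],0],[6,[0,-9,-17],0]])

```text
time_s: 4.7
ee_pos: [0.3952, 0.2996, 0.18]
eef_rot: [-1.57, 0.0, -1.384]
force: [0.2, -0.3, 0.4]
grip_width: 0.0527
```

```bash
python3 - <<'E'
from h import *
shot('wrist','w3'); o=ctrl.get_obs(); print(o['ee_pos'],o['eef_rot'],o['force'])
w,img=cloud('w3')
near=np.hypot(w[...,0]-.4484,w[...,1]-.3088)
m=(near<.035)&(w[...,2]>.030)&(w[...,2]<.042); p=w[m]
print(len(p),p.mean(0), cv2.minEnclosingCircle(p[:,:2].astype(np.float32)*1000))
v,u=np.where(m); print(u.min(),u.max(),v.min(),v.max())
y,x=int(v.mean()),int(u.mean()); cv2.imwrite('pics/w3c.png',cv2.resize(img[max(0,y-90):y+90,max(0,x-120):x+120],None,fx=3,fy=3)[:,:,::-1])
print(x,y)
E
```

```text
[0.39566215 0.29954371 0.17973332] [-1.57015733e+00  2.78627054e-04 -1.38493011e+00] [-1.20837891 -0.05824626 -0.28673756]
871 [0.45221714 0.30949558 0.03491142] ((452.007080078125, 309.6063232421875), 14.82034683227539)
299 340 131 174
319 152
```

View pics/w3c.png

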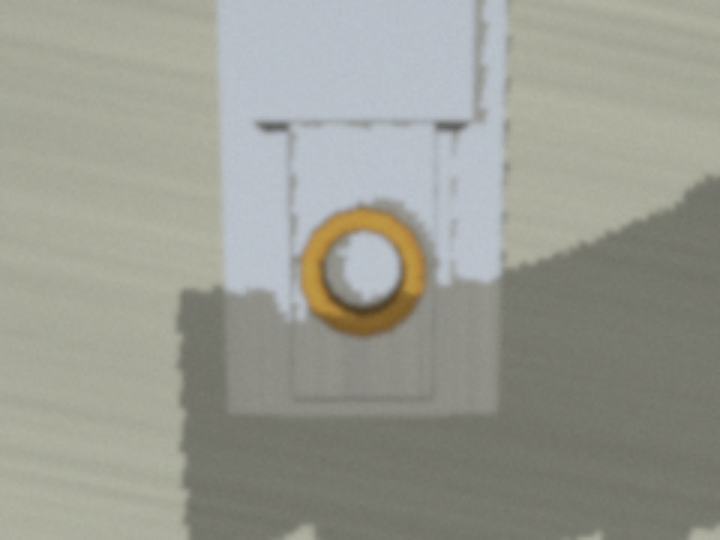

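The sleeve stands at crop (363,272), with a bore-to-outside ratio of about 80/125 = 0.64. That makes it the 19 mm bore, to be confirmed on the gauge. Its top is at 35 mm and the fitted diameter is 29.6 mm, as expected. Next is the grasp.

jog_arm(grip_force=20, targets=[[6,[0,2,4],0],[6,[0,6,5.7],0],[6,[0,10,5.7],0],[6,[0,13,5.7],0],[6,[0,14.8,5.7],0],[6,[0,14.8,5.7],0],[2,[0,14.8,5.7],0],[2,[0,14.8,5.7],0],[2,[0,14.8,5.7],0],[2,[0,14.8,5.7],0]])

```text
time_s: 5.75
ee_pos: [0.4515, 0.3101, 0.0323]
eef_rot: [-1.57, 0.0, -1.385]
force: [-0.7, -0.4, -0.5]
grip_width: 0.0313
```

jog_arm(targets=[[2,[0,0,0],0],[2,[0,-1,0],0],[2,[0,-5,0],0],[2,[0,-8,0],0],[2,[0,-8,0],0]])

```text
time_s: 6.25
ee_pos: [0.4527, 0.3108, 0.1162]
eef_rot: [-1.564, 0.002, -1.385]
force: [-0.0, -0.1, -0.8]
grip_width: 0.0284
```

```bash
python3 - <<'E'
from h import *
o=ctrl.get_obs(); print(o['time_s'],o['ee_pos'],o['eef_rot'],o['force'],o['grip_width']); print(shift([.4467,-.0632,.11]))
shot('wrist','w4')
E
```

```text
6.25 [0.45266758 0.31083568 0.11619109] [-1.56415514  0.0024302  -1.38486847] [-0.02780696 -0.11807389 -0.83048128] 0.02844051621786587
[36.65  0.48 -7.5 ]
```

View pics/w4.png

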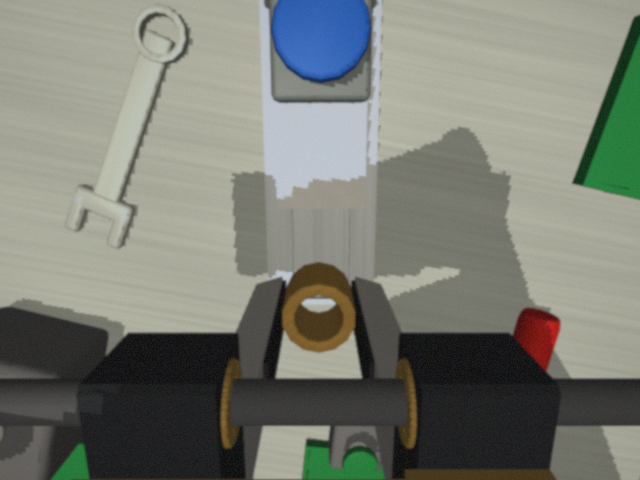

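The sleeve is held upright between the pads (top ring at about (319,315)), and the blue head is back up. I'll carry it to above the gauge and measure the sleeve's offset in the hand.

jog_arm(targets=[[2,[36.6,0,-7.5],0],[2,[36.6,0,-7.5],0],[2,[36.6,0,-7.5],0],[2,[36.6,0,-7.5],0],[2,[36.6,0,-7.5],0],[2,[36.6,0,-7.5],0],[2,[36.6,0,-7.5],0],[2,[36.6,0,-7.5],0],[2,[36.6,0,-7.5],0],[2,[36.6,0,-7.5],0]])

```text
time_s: 7.3
ee_pos: [0.4445, -0.0637, 0.1108]
eef_rot: [-1.572, 0.001, -1.386]
force: [1.1, 0.1, -0.3]
grip_width: 0.0289
```

```bash
python3 - <<'E'
from h import *
T=tool(); shot('wrist','w5'); o=ctrl.get_obs(); print(o['ee_pos'],o['eef_rot'],o['grip_width'])
w,img=cloud('w5'); hsv=cv2.cvtColor(img,cv2.COLOR_RGB2HSV); m=(hsv[...,0]>8)&(hsv[...,0]<28)&(hsv[...,1]>90)
t=(w-T[:3,3])@T[:3,:3]
v,u=np.mgrid[:480,:640]
m&=(np.hypot(t[...,0],t[...,2])<.022)&(u>270)&(u<370)&(v>240)&(v<360)
p=t[m]; print(len(p),np.percentile(p[:,1],[2,10,50,90,98]))
q=p[p[:,1]<np.percentile(p[:,1],5)+.0025]; print(len(q),q.mean(0),cv2.minEnclosingCircle(q[:,[0,2]].astype(np.float32)*1000))
print('tilt plane',np.linalg.lstsq(np.c_[q[:,[0,2]],np.ones(len(q))],q[:,1],rcond=None)[0])
print(shift([.4467,-.0632,.09]))
s=shot('side','s5')
d=np.load('pics/s5.npz'); i=np.linalg.inv(d['c2w'])@np.array([.4467,-.0632,.06,1]); K=d['K']
x,y=int(K[0,2]-K[0,0]*i[0]/i[2]),int(K[1,2]+K[1,1]*i[1]/i[2]); print(x,y)
cv2.imwrite('pics/s5c.png',cv2.resize(d['img'][max(0,y-60):y+60,max(0,x-80):x+80],None,fx=5,fy=5)[:,:,::-1])
E
```

```text
[ 0.44468459 -0.06312828  0.11096513] [-1.57176966e+00  5.83210802e-04 -1.38494822e+00] 0.028773056518132726
4950 [-0.00411114 -0.00340566 -0.00111946  0.01852867  0.02364817]
2457 [-0.00025282 -0.00291288  0.00130935] ((-0.4717884361743927, 1.2570641040802002), 15.612479209899902)
tilt plane [ 0.00875556 -0.00273036 -0.00290709]
[0.05 2.1  0.2 ]
302 265
```

View pics/s5c.png

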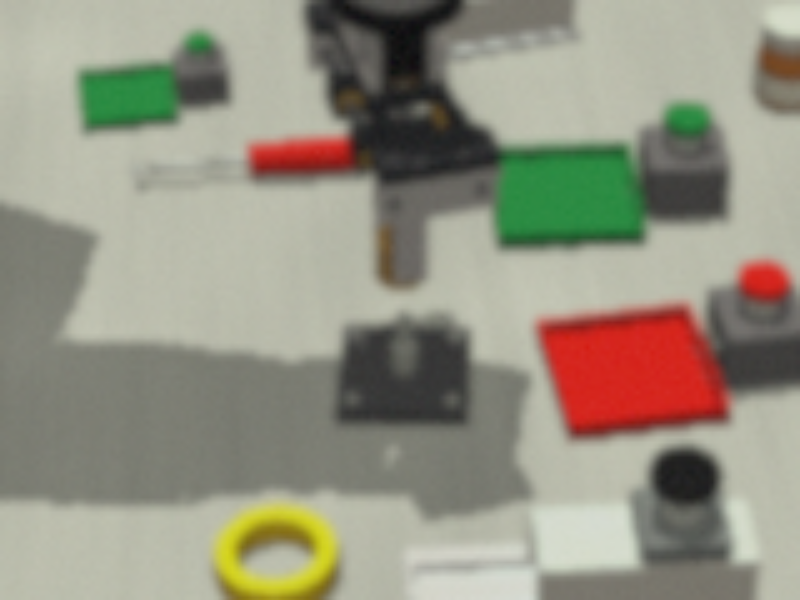

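The sleeve is held upright with its centre within about 1.3 mm of the TCP, and it sits over the pin at crop (404,340). I'll lower it on with a small correction and watch the force.

jog_arm(targets=[[2,[0.07,0,0.1],0],[2,[0.07,1.5,0.1],0],[2,[0.07,2.3,0.1],0],[2,[0.07,2.7,0.1],0],[2,[0.07,3.0,0.1],0],[2,[0.07,3.3,0.1],0],[2,[0.07,3.6,0.1],0],[2,[0.07,3.6,0.1],0]])

```text
time_s: 8.2
ee_pos: [0.446, -0.0642, 0.0752]
eef_rot: [-1.571, 0.0, -1.385]
force: [0.3, 0.9, -0.3]
grip_width: 0.0286
```

jog_arm(targets=[[2,[0,0.5,0],0],[2,[0,1.0,0],0],[2,[0,1.4,0],0],[2,[0,1.6,0],0],[2,[0,1.8,0],0],[2,[0,2.0,0],0],[2,[0,2.2,0],0]])

```text
time_s: 8.9
ee_pos: [0.4462, -0.0642, 0.0533]
eef_rot: [-1.571, -0.0, -1.385]
force: [-0.1, 0.6, -0.7]
grip_width: 0.0288
```

It passed the step height with no force, so the bore is 19 mm. Now down to the base.

jog_arm(targets=[[2,[0,0.5,0],0],[2,[0,0.9,0],0],[2,[0,1.2,0],0],[2,[0,1.35,0],0],[2,[0,1.45,0],0],[2,[0,1.5,0],0],[2,[0,1.5,0],0],[2,[0,1.5,0],0],[2,[0,1.5,0],0]])

```text
time_s: 9.8
ee_pos: [0.4462, -0.0642, 0.0386]
eef_rot: [-1.571, -0.0, -1.385]
force: [0.4, -0.3, 0.2]
grip_width: 0.0284
```

jog_arm(targets=[[2,[0,0.1,0],0],[2,[0,0.15,0],0],[2,[0,0.2,0],0],[2,[0,0.2,0],0]])

```text
time_s: 10.2
ee_pos: [0.4465, -0.0643, 0.0379]
eef_rot: [-1.57, -0.0, -1.385]
force: [-10.4, 1.8, 26.5]
grip_width: 0.0287
```

Contact with the base (26 N). I'll ease off and release briefly so the sleeve settles, then grip it again.

jog_arm(targets=[[2,[0,-0.15,0],0],[4,[0,-0.15,0],0],[4,[0,-0.15,0],0],[4,[0,-0.15,0],0],[4,[0,-0.15,0],0],[2,[0,-0.15,0],0],[2,[0,-0.15,0],0],[2,[0,-0.15,0],0]])

```text
time_s: 11.0
ee_pos: [0.4461, -0.0642, 0.0379]
eef_rot: [-1.571, 0.0, -1.385]
force: [-0.2, 0.7, -0.3]
grip_width: 0.0287
```

```bash
python3 - <<'E'
from h import *
T=tool(); shot('wrist','w6'); o=ctrl.get_obs(); print(o['ee_pos'],o['eef_rot'],o['force'],o['grip_width'])
w,img=cloud('w6'); v,u=np.mgrid[:480,:640]
hsv=cv2.cvtColor(img,cv2.COLOR_RGB2HSV); m=(hsv[...,0]>8)&(hsv[...,0]<28)&(hsv[...,1]>90)
t=(w-T[:3,3])@T[:3,:3]; m&=(np.hypot(t[...,0],t[...,2])<.022)&(u>270)&(u<370)&(v>240)&(v<360)
p=w[m]; q=p[p[:,2]>np.percentile(p[:,2],95)-.0025]; print('ring top',q.mean(0),cv2.minEnclosingCircle(q[:,:2].astype(np.float32)*1000))
w,img=cloud('w2');hsv=cv2.cvtColor(img,cv2.COLOR_RGB2HSV)
p=w[(hsv[...,0]>45)&(hsv[...,0]<75)&(hsv[...,1]>120)&(w[...,2]<.02)&(u>490)&(v<225)]; r=cv2.minAreaRect(p[:,:2].astype(np.float32)*1000); print('tray',r)
E
```

```text
[ 0.4460833  -0.06421134  0.03789717] [-1.57089181e+00  5.10962721e-05 -1.38499824e+00] [ 0.12615111 -0.6123117  -0.23877551] 0.02857279195604966
ring top [ 0.44789816 -0.06378684  0.0411234 ] ((447.1607666015625, -63.2559928894043), 15.763544082641602)
tray ((570.6427001953125, 107.71122741699219), (101.41500091552734, 98.78211212158203), 87.5654525756836)
```

View pics/w6.png

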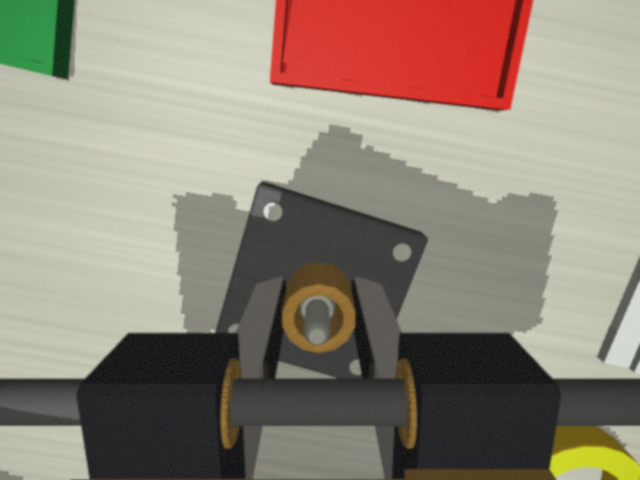

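The ring top is at 41 mm (42 expected), with the pin seen through the bore at (317,325). The sleeve is on the base, so it goes to the green tray at (0.5705, 0.108).

jog_arm(targets=[[2,[0,-2,0],0],[2,[0,-5,0],0],[2,[0,-8,0],0],[2,[-4,-8,4.2],0],[2,[-8,-8,8.4],0],[2,[-11,-8,11.5],0],[2,[-14.6,-8,15.3],0],[2,[-14.6,-8,15.3],0],[2,[-14.6,-8,15.3],0],[2,[-14.6,-4,15.3],0]])

```text
time_s: 12.05
ee_pos: [0.5715, 0.1071, 0.0816]
eef_rot: [-1.563, -0.001, -1.385]
force: [0.8, -0.1, -1.1]
grip_width: 0.0285
```

```bash
python3 - <<'E'
from h import *
o=ctrl.get_obs(); print(o['ee_pos'],o['grip_width'],shift([.5695,.1075,.031]))
T=tool(); shot('wrist','w7')
w,img=cloud('w7'); hsv=cv2.cvtColor(img,cv2.COLOR_RGB2HSV)
near=np.hypot(w[...,0]-.6486,w[...,1]-.1046)
p=w[(hsv[...,0]>45)&(hsv[...,0]<75)&(hsv[...,1]>120)&(w[...,2]>.06)&(w[...,2]<.08)&(near<.03)]
print('tally',len(p),p.mean(0),cv2.minEnclosingCircle(p[:,:2].astype(np.float32)*1000))
E
```

```text
[0.57150592 0.10707576 0.08157654] 0.028529654347038913 [-0.08  5.06 -0.23]
tally 5402 [0.64989066 0.10457357 0.06922083] ((649.6997680664062, 104.41140747070312), 15.974096298217773)
```

jog_arm(targets=[[2,[0,1.5,-0.1],0],[2,[0,3,-0.1],0],[2,[0,4,-0.1],0],[2,[0,4.5,-0.1],0],[2,[0,4.7,-0.1],0],[2,[0,4.7,-0.1],0]])

```text
time_s: 12.7
ee_pos: [0.5686, 0.1073, 0.0312]
eef_rot: [-1.571, -0.0, -1.385]
force: [-0.5, 1.2, 0.9]
grip_width: 0.0282
```

jog_arm(targets=[[2,[0,0.1,0],0],[3.5,[0,0.1,0],0],[4.5,[0,0.1,0],0],[4.5,[0,0.1,0],0],[4.5,[0,0.1,0],0],[4.5,[0,-1,0],0],[4.5,[0,-5,0],0],[4.5,[0,-8,0],0],[4.5,[0,-8,0],0],[4.5,[0,-8,0],0]])

```text
time_s: 13.7
ee_pos: [0.5687, 0.1074, 0.1118]
eef_rot: [-1.569, -0.0, -1.385]
force: [0.2, -0.0, -0.4]
grip_width: 0.0449
```

```bash
python3 - <<'E'
from h import *
T=tool(); shot('wrist','w8'); o=ctrl.get_obs(); print(o['ee_pos'],o['eef_rot'],o['force'],o['grip_width'])
print(shift([.6492,.1045,.095]))
E
```

```text
[0.56824739 0.10729024 0.11071016] [-1.57124245e+00  2.36074002e-05 -1.38497281e+00] [-0.02018823  0.3047105  -1.3747705 ] 0.04491919812054651
[1.77 1.57 7.91]
```

View pics/w8.png

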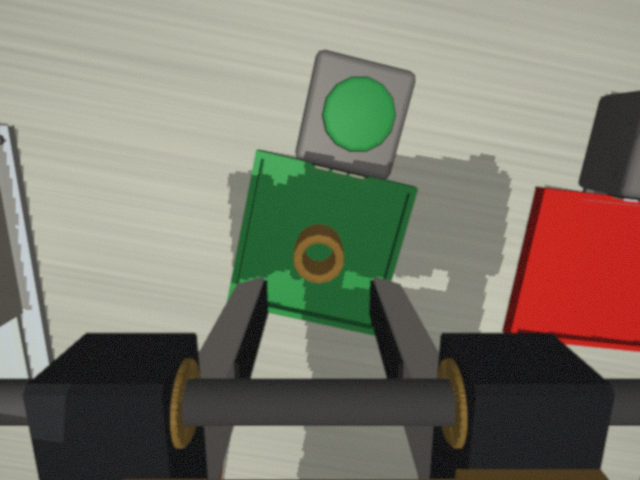

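The sleeve stands upright near the tray centre at (319,258), with the tally head at (359,114). I'll close the fingers and move over the green tally.

jog_arm(targets=[[0,[0,0,0],0],[0,[0.9,0,4],0],[0,[1.8,0,7.9],0],[0,[1.8,0,7.9],0],[0,[1.8,0.5,7.9],0],[0,[1.8,1.0,7.9],0],[0,[1.8,1.0,7.9],0],[0,[1.8,1.0,7.9],0]])

```text
time_s: 14.55
ee_pos: [0.649, 0.1044, 0.1011]
eef_rot: [-1.571, 0.0, -1.385]
force: [0.3, 0.5, -0.3]
grip_width: 0.0004
```

jog_arm(targets=[[0,[0,0.8,0],0],[0,[0,1.2,0],0],[0,[0,1.6,0],0],[0,[0,2.0,0],0],[0,[0,2.3,0],0],[0,[0,2.45,0],0],[0,[0,2.5,0],0],[0,[0,2.5,0],0]])

```text
time_s: 15.35
ee_pos: [0.6494, 0.1043, 0.0772]
eef_rot: [-1.571, 0.0, -1.385]
force: [-9.1, -0.8, 13.9]
grip_width: 0.0005
```

13.9 N, above the 6 N stop force, so the plunger is at its stop. I'll rise and back off.

jog_arm(targets=[[0,[0,0,0],0],[0,[0,-2,0],0],[0,[0,-6,0],0],[0,[0,-10,0],0],[0,[0,-10,-5],0],[0,[0,-10,-10],0],[0,[0,-10,-15],0],[0,[0,-10,-15],0],[0,[0,-10,-15],0]])

```text
time_s: 16.25
ee_pos: [0.5021, 0.0765, 0.1766]
eef_rot: [-1.569, -0.0, -1.385]
force: [-0.2, -0.0, 1.0]
grip_width: 0.0004
```

```bash
python3 - <<'E'
from h import *
T=tool(); shot('wrist','w9'); shot('top','t9'); o=ctrl.get_obs(); print(o['time_s'],o['ee_pos'],o['force'])
w,img=cloud('w9'); hsv=cv2.cvtColor(img,cv2.COLOR_RGB2HSV); G=(hsv[...,0]>45)&(hsv[...,0]<75)&(hsv[...,1]>120)
near=np.hypot(w[...,0]-.6486,w[...,1]-.1046); p=w[G&(near<.014)]; print('tally z',np.median(p[:,2]))
near=np.hypot(w[...,0]-.5695,w[...,1]-.108); p=w[(near<.03)&(w[...,2]>.028)&(w[...,2]<.05)]; print('sleeve top',p.mean(0),len(p),cv2.minEnclosingCircle(p[:,:2].astype(np.float32)*1000))
w,img=cloud('t9')
for n,x,y in(('blue',.562,.3306),('black',.5802,-.2499),('redtally',.6637,-.066)):
    print(n,np.nanmedian(w[...,2][np.hypot(w[...,0]-x,w[...,1]-y)<.012]))
E
```

```text
16.35 [0.50331603 0.07664021 0.17634103] [-0.05571993 -0.19449814  0.49937972]
tally z 0.0692238105118359
sleeve top [0.56974861 0.10747446 0.03288203] 914 ((569.6488037109375, 107.51875305175781), 14.863359451293945)
blue 0.09429734730227635
black 0.09466643668705188
redtally 0.06940744478240668
```

View pics/w9.png

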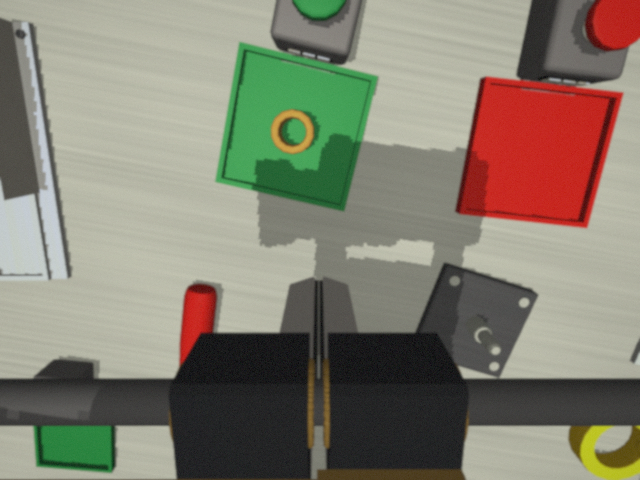

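The sleeve stands upright in the middle of the green tray at (293,131). All plungers are up, and the arm is clear.

```bash
python3 -c "
from h import *
print(ctrl.hand_in())"
```

```text
the job is handed in; nothing more can be done
None
```

The job is done and handed in at about 16 s of the 61 s allowed; the hand-in reported no verdict.

- **Dispensing:** I pressed the blue plunger to its stop, with 12.4 N read against 10 N expected. The sleeve came out on the apron about 4 mm past the exit point I had worked out.
- **Gauge:** The sleeve slid past the step with no force and came to rest on the base, with its top at 41 mm against 42 mm expected. That makes it the 19 mm bore, matching the picture of its bore, so it went to the green tray.
- **Tray and tally:** I stood the sleeve in the middle-sized green tray, let go, and pressed that tray's tally to its stop (13.9 N against 6 N), then let it rise.

**Last checks:** The sleeve is upright about 1 mm from the tray centre, with its top at 33 mm against 34 mm expected. The blue, black, green-tally and red-tally heads are all at their up heights, and the arm is clear of everything. I did not measure the bystanders again, but the arm did not go near any of them except to pass well above. No check failed. Plunger travel was inferred from tool height and force, since there is no joint readout.

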